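Hold the hidden bolt head behind the bench-stop bracket

ROBOT

A 6-joint arm with a two-finger parallel gripper is mounted at the origin on the work surface. World frame = base frame: x ahead of the robot, y to its left, z up, the work surface at z = 0. Lengths are in m, angles in rad, forces in N, time in s.
With the tool pointing down it reaches from about 0.225 to 0.875 m from the base axis. Payload 3.4 kg.
Tool frame: the origin (TCP) lies midway between the tips of the shut fingers; the grasp point (between the pads) lies 19 mm behind it; z points along the fingers, y is the line along which they close (so a half turn about z gives the same grasp; the last joint's range is limited). The gripper opens to 85 mm and grips with 20 to 120 N. Pads are 22 mm wide; open, the fingers measure 114 mm over their backs; the gripper's body (76 mm by 85 mm) begins 54 mm behind the grasp point. The pads swing forward as they close: fully open they stand 13 mm farther back than shut.
Start: joints at [1.155, 0.276, 1.505, -0, 1.361, -0.121], TCP at [0.167, 0.55, 0.231] pointing down, gripper open.
Joint ranges: [-2.89, 2.89], [-0.75, 2.08], [0.22, 2.7], [-1.18, 4.32], [0.11, 2.71], [-2.7, 2.7]. Speed limits (rad/s): [2.57, 2.57, 3.14, 3.14, 3.14, 3.14].

INTERFACE

Orientations are given as a unit quaternion [w, x, y, z].
In Python, from rig import * gives the robot as it stands.
- The arm moves only by the tool apply_moves, never from a script. Its argument "steps" is one flat list of numbers, 4 for each row, row after row: the shift along the world's x, y, z in cm, then the turn about the world's z in degrees. A call has 1 to 8 rows; each row is the pose to reach, as a shift and turn from the pose commanded when the call began; what a row does not reach only later rows make up. A row lasts 1/12 s, in which the tool goes at most 41.7 mm and 7.16 degrees, less where a joint would pass 70% of its speed; a pose out of reach is approached as far as the arm can. A call with a gripper value outside its range is refused whole. "jaw" is the closure in counts, from 0 (fully open) to 255 (shut), set as the call begins (left out, the last holds). The fingers move at their own pace and stop on an object; "newtons" is the grip in N (left out, the last holds). Time passes only in rows, so rows that repeat a pose let the fingers close. It gives the time, the measured TCP pose, the force, the opening and the grip force at its end, in the units of the state.
- get_state(): the state, without advancing time (a new reading comes with each control period).
- get_image(name): name is "side" or "top"; returns the picture (400x640x3 uint8, red, green, blue); there is no depth.
- calibration(name): a dict with "fx", "fy", "cx", "cy" (pixels), "k1" (the pictures are not rectified: a ray, as slopes to the right and down, at radius r is drawn at 1 + k1 r^2 times it, then the intrinsics apply), "xyz" and "rotation" of the camera in the world. Camera axes: x right, y up, looking along -z (the intrinsics and any distortion apply to the point x, -y, -z); pixel columns grow to the right and rows downward; lengths in m; the calibration is good to about 2 mm. A picture is of the moment at which its call begins. calibration takes no time and is no camera call.
- sign_off(): hands the job in; it is judged then, once.
The state is a dict: "clock": time; "qpos": joint angles; "qd": joint speeds; "effort": joint torques, N m; "position": TCP position; "ee_rot": TCP orientation; "contact_force": force on the tool from outside, world axes, zero at the start; "moment": the same for the moment, N m; "width": finger opening in m; "gripper_force": force on a finger pad.
Only numpy, scipy, OpenCV 4.12 (cv2) and the standard library are available. Lean on these libraries where they do the work, as an engineer would, in place of code of your own. Each camera call takes 0.05 s, during which the arm holds its last target. There are 200 camera calls.

TASK

The spanner left on the nut is slowly sinking and turning the bolt with it. Lift away the timber offcut that lies across the gap behind the teal bracket and set it down (do not drop or throw it) in the yellow tray; then reach down into the gap, grip the hidden hex bolt head between the fingers so that bolt and spanner stop turning, and finish while still holding it still. Leave the glue bottle, the screw jar and the tape measure where they stand.

Things in the scene. Friction and masses are not known exactly. Their poses are not given: they have to be found in the camera images.
- fixture: Bench stop: plywood base 18 mm thick, on it two walls 220 mm long (y), tops 177 mm above the bench: timber rail (x -56 to -26 mm) and teal bracket plate (x 26 to 32 mm, top flange out to x 46). The 52 mm gap between them is open at top and ends. Origin: on the bench under the gap's middle; x across the gap towards the bracket, y along it, z up. Bolt axis: along x, y = 0, height 145 mm.
- bolt_head (a point): The hidden steel hex bolt head: 24 mm across flats, 27.7 mm across corners, 14 mm thick along the bolt, on a 16 mm diameter spacer tube off the bracket. Origin at its centre: mid-gap, 145 mm above the bench, 32 mm below the wall tops. x along the bolt (fixture's x); it turns with the bolt; at joint 0 two flats face the fixture's +y and -y.
- bolt (a joint): Turn of bolt, nut and spanner about fixture x, rad. 0: spanner level along fixture -y; grows as it sinks (1.5: stop, nearly hanging). Spanner: outside the gap at x 47 to 55 mm, reaches 105 mm. Left alone it turns at 0.02 to 0.06 rad/s, damped by 1.5 N m s/rad; jaws closed along fixture y with 30 N or more stop it at once or after turning it a little towards flats on pads.
- offcut_mid (a point): Centre of the loose timber offcut, a brown wooden bar 120 (x) x 32 (y) x 40 (z) mm, about 60 to 130 g. It starts lying across the gap on the tops of the two walls (its centre 197 mm above the bench), above the bolt head.
- tray: Fixed yellow open tray on the bench, 200 (x) x 240 (y) x 50 (z) mm outside, walls and floor 6 mm thick. Origin at the centre of its underside.
- offcut: The same timber offcut as a body; origin at the centre of its underside, 20 mm below point offcut_mid.
- glue_mid (a point): Centre of the standing white glue bottle with red cap, 52 mm diameter, 130 mm tall. Leave alone.
- screws_mid (a point): Centre of the amber screw jar with a steel lid, 54 mm diameter, 65 mm tall. Leave alone.
- tape_mid (a point): Centre of the orange tape measure lying flat, 66 x 66 x 34 mm. Leave alone.
Mind the look-alikes: they are no part of the job. What is shaped like the offcut but red is not meant.

How it is judged:
On the way:
1. the offcut lies at rest in the tray, let go (x of offcut_mid in the frame of tray between -0.094 and 0.094 m and y of offcut_mid in the frame of tray between -0.114 and 0.114 m and z of offcut_mid in the frame of tray below 0.04 m and linear speed of offcut below 0.03 m/s and contact force between the fingers and offcut below 0.1 N), for 0.2 s.
At the end, for the whole second after the job is handed in: The offcut rests in the tray, let go (centre within its walls, under 40 mm above its underside); the fingers grip the bolt head (over 6 N, grasp point within 24 mm of its centre) and the bolt turns at under 0.01 rad/s (all of step 1 and contact force between the fingers and bolt above 6 N and distance between the grasp point and bolt_head below 0.024 m and velocity of joint bolt between -0.01 and 0.01 rad/s); the arm keeps its last pose, push and grip.
It fails at once if the glue bottle is pushed more than 20 mm or tipped over (distance of glue_mid from where it was at the start of the episode above 0.02 m or angle between glue_mid's own z axis and vertical above 0.5 rad).
It fails at once if the screw jar is pushed more than 20 mm or tipped over (distance of screws_mid from where it was at the start of the episode above 0.02 m or angle between screws_mid's own z axis and vertical above 0.5 rad).
It fails at once if the tape measure is pushed more than 20 mm or tipped over (distance of tape_mid from where it was at the start of the episode above 0.02 m or angle between tape_mid's own z axis and vertical above 0.5 rad).
It fails at once if the offcut is dropped or thrown (faster than 1.5 m/s) (linear speed of offcut above 1.5 m/s).
It also fails if it takes over 58 s, if anything falls off the work surface, if the arm or the gripper's body presses on something with over 40 N, if the wrist force passes 120 N, or if a joint passes its speed limit or range.

## Working session

There is one attempt and no reset: what is moved stays moved. The work goes in short steps, Python scripts to look and compute and a tool call to move; the robot and the scene stay as the last step left them, time stands still between calls to the robot, and variables do not carry over. Pictures are saved under pics/ and viewed, at most 10 in all, crops included, and the job is handed in when it is done.

Besides the shell and the picture viewer there is one more tool, called as a command line: name --argument value ..., lists and objects as JSON in quotes. apply_moves: Moves the arm, as the interface text tells. Its arguments: {"type":"object","properties":{"steps":{"type":"array","items":{"type":"number"}},"jaw":{"type":"number"},"newtons":{"type":"number"}},"required":["steps"]}

```bash
mkdir -p pics; python3 - <<'E'
from rig import *
import cv2
for n in("top","side"):
    im=get_image(n); cv2.imwrite(f"pics/{n}0.png",im[:,:,::-1]); print(n,calibration(n))
print(get_state())
E
```

```text
top {'fx': 435.91008715786785, 'fy': 435.91008715786785, 'cx': 327.7502281568895, 'cy': 203.5029851870234, 'k1': -0.060289610430892156, 'xyz': array([0.45922826, 0.09947098, 1.07152463]), 'rotation': array([-0.70248343, -0.04141286,  0.0444835 ,  0.70910029])}
side {'fx': 390.49555111733986, 'fy': 390.49555111733986, 'cx': 321.1442185177047, 'cy': 195.49740164937455, 'k1': -0.011443698775437737, 'xyz': array([ 0.52886122, -0.61495963,  0.89824592]), 'rotation': array([ 0.92944154,  0.36802421, -0.00449571, -0.02600737])}
{'clock': 0.1, 'qpos': array([ 1.15501688e+00,  2.76546441e-01,  1.50599676e+00,  2.04378616e-05,
        1.36068489e+00, -1.20992945e-01]), 'qd': array([-0.00275655, -0.00224514, -0.00320192,  0.00034145, -0.00114408,
       -0.00031595]), 'effort': array([ 1.70671035e-03, -4.17701590e+01, -2.46404243e+01, -2.12079868e-05,
        5.68117277e-03, -1.43109656e-05]), 'position': array([0.16686603, 0.549777  , 0.23052172]), 'ee_rot': array([-2.26472744e-04,  1.46862214e-01,  9.89156621e-01, -7.85790535e-04]), 'contact_force': array([-0.2884015 ,  0.37647597, -0.55042092]), 'moment': array([ 0.07070957, -0.00944291, -0.03625618]), 'gripper_force': 0.0, 'width': 0.08501988147667257}
```

View pics/top0.png

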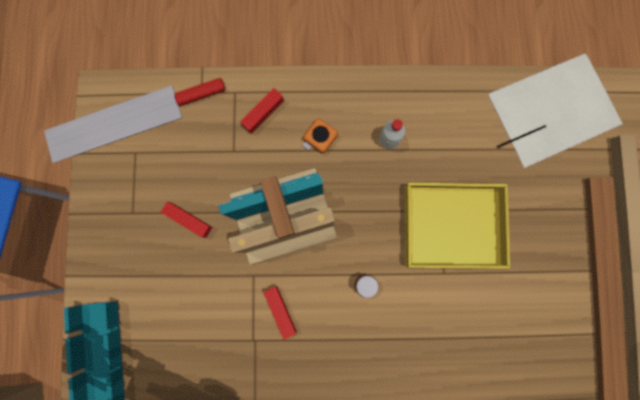

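View pics/side0.png

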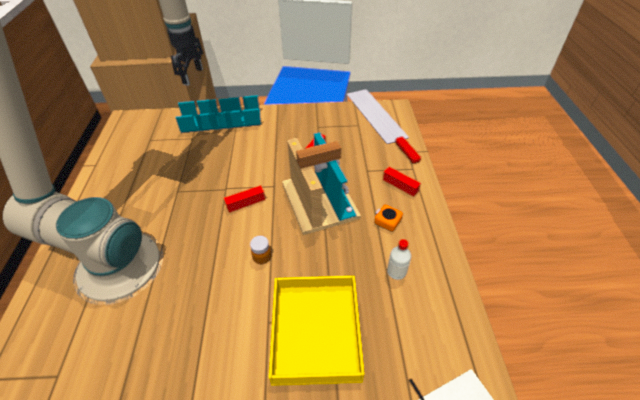

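The top view shows the brown offcut lying across both walls at about (277,207), with the teal flange from (222,212) to (322,183). The tray is at (458,226), the glue at (392,133), the jar at (367,287) and the tape at (320,135). The candidates for the offcut are the brown bar at (277,207) and the red bars at (262,110), (186,219) and (280,312). The brown bar fits because it is wooden and lies across the gap. I'll confirm it in a crop.

```bash
cat > h.py <<'E'
from rig import *
import cv2, numpy as np
from scipy.spatial.transform import Rotation as R
def ray(n,px):
    c=calibration(n); K=np.array([[c['fx'],0,c['cx']],[0,c['fy'],c['cy']],[0,0,1]])
    u=cv2.undistortPoints(np.float64(px).reshape(-1,1,2),K,np.array([c['k1'],0,0,0]))[:,0]
    q=c['rotation']; d=np.c_[u[:,0],-u[:,1],-np.ones(len(u))]
    return c['xyz'],R.from_quat([q[1],q[2],q[3],q[0]]).apply(d)
def onz(n,px,z):
    o,d=ray(n,px); return (o+d*((z-o[2])/d[:,2])[:,None])[:,:2]
def blob(im,lo,hi,box):
    x0,y0,x1,y1=box; m=cv2.inRange(cv2.cvtColor(im,cv2.COLOR_RGB2HSV),lo,hi)
    k=np.zeros_like(m); k[y0:y1,x0:x1]=m[y0:y1,x0:x1]
    cs,_=cv2.findContours(k,cv2.RETR_EXTERNAL,cv2.CHAIN_APPROX_NONE)
    return max(cs,key=cv2.contourArea)[:,0].astype(float)
def rect(p):
    r=cv2.minAreaRect((p*1000).astype(np.float32)); return np.round(r[0],1),np.round(r[1],1),round(r[2],1),np.round(cv2.boxPoints(r)).astype(int).tolist()
E
python3 - <<'E'
from h import *
im=cv2.imread("pics/top0.png")[:,:,::-1].copy()
hsv=cv2.cvtColor(im,cv2.COLOR_RGB2HSV)
for p in [(277,200),(283,220),(260,195),(245,238),(325,217),(290,250),(458,226)]: print(p,hsv[p[1],p[0]])
cv2.imwrite("pics/crop0.png",cv2.resize(im[160:272,205:350,::-1],None,fx=5,fy=5,interpolation=cv2.INTER_CUBIC))
t=blob(im,(22,120,100),(32,255,255),(390,165,530,285)); print("tray",rect(onz("top",t,0.05)))
b=blob(im,(85,120,40),(105,255,255),(205,160,340,230)); print("teal",rect(onz("top",b,0.177)))
E
```

```text
(277, 200) [ 13 140 135]
(283, 220) [ 13 142 135]
(260, 195) [ 93 180 132]
(245, 238) [ 17  98 171]
(325, 217) [ 18 103 173]
(290, 250) [ 19  88 157]
(458, 226) [ 27 144 199]
tray (array([ 530.7, -210.5]), array([248.4, 203.3]), 88.7, [[426, -332], [629, -337], [635, -89], [432, -84]])
teal (array([564.3, 270.7]), array([43.2, 93.4]), 17.3, [[530, 309], [558, 220], [599, 233], [571, 322]])
```

View pics/crop0.png

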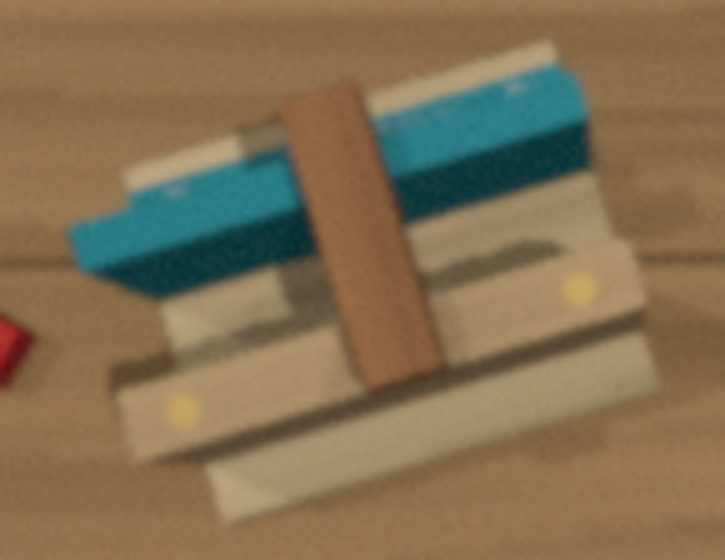

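The crop confirms a brown wooden bar across the teal flange and the tan rail, with the red bars clear of it. In crop pixels, the rail top corners are about (120,393), (628,240), (645,300) and (143,460), and the teal inner edge runs from (85,270) to (590,125).

```bash
python3 - <<'E'
from h import *
C=lambda *a:[(205+u/5-.4,160+v/5-.4) for u,v in a]
r=onz("top",C((120,393),(628,240),(645,300),(143,460)),.177)*1000
t=onz("top",C((85,270),(590,125)),.177)*1000
print("rail",r.round(),np.linalg.norm(r[0]-r[1]),np.linalg.norm(r[2]-r[1]),"teal",t.round(),np.linalg.norm(t[0]-t[1]))
yv=(r[0]-r[1])+(r[3]-r[2])+(t[0]-t[1]); yv/=np.linalg.norm(yv); xv=np.array([yv[1],-yv[0]])
print("fix yaw",np.degrees(np.arctan2(xv[1],xv[0])))
# origin: mid of gap
x0=((r[0]+r[1])/2@xv+26 + t.mean(0)@xv-26)/2; y0=(r.mean(0)@yv+t.mean(0)@yv)/2
print("gap",(t.mean(0)-(r[0]+r[1])/2)@xv,"ys",r.mean(0)@yv,t.mean(0)@yv,"origin",x0*xv+y0*yv)
im=cv2.imread("pics/top0.png")[:,:,::-1].copy()
b=blob(im,(8,125,60),(15,200,170),(255,170,300,242)); print("offcut",rect(onz("top",b,.217)))
o=onz("top",C((285,105),(355,82),(440,368),(370,390)),.217)*1000
print(o.round(),np.linalg.norm(o[0]-o[1]),np.linalg.norm(o[2]-o[1]),o.mean(0), np.degrees(np.arctan2(*((o[1]-o[2]+o[0]-o[3])[::-1]))))
print(calibration("top")["xyz"], R.from_quat(get_state()['ee_rot'][[1,2,3,0]]).as_matrix().round(3))
# obstacles
for n,p,z in [("glue",(397,125),.13),("jar",(367,286),.065),("tape",(320,133),.034)]: print(n,onz("top",[p],z))
print(onz("top",[(262,110),(186,219),(280,312)],.02))
E
```

```text
rail [[499. 299.]
 [560.  90.]
 [535.  83.]
 [471. 289.]] 218.0035534441711 25.815438722694168 teal [[549. 315.]
 [608. 105.]] 217.36952421357944
fix yaw 16.40463225321844
gap 51.8778768422474 ys 36.99224042742561 38.0079275143063 origin [554.06823943 202.21127992]
offcut (array([558.6, 196.2]), array([123.7,  33.8]), 17.7, [[495, 194], [505, 161], [623, 199], [612, 231]])
[[611. 226.]
 [620. 199.]
 [506. 165.]
 [497. 192.]] 29.267403787621824 119.0422029931594 [558.31530603 195.44689003] 16.68333370581745
[0.45922826 0.09947098 1.07152463] [[-0.957  0.291 -0.001]
 [ 0.291  0.957 -0.001]
 [ 0.    -0.002 -1.   ]]
glue [[ 0.74949965 -0.06159671]]
jar [[0.39182819 0.00682028]]
tape [[0.76012668 0.11166258]]
[[0.82510385 0.25670216]
 [0.55283027 0.43944286]
 [0.32988174 0.20982526]]
```

Measured values agree with the stated sizes: walls 218 mm against 220, gap 51.9 mm against 52, and offcut 119–124 mm against 120. The fixture is at (0.554, 0.202) with yaw 16.5°, and the offcut centre is at (0.5585, 0.196). I'll move above the offcut with a turn of +33.4°.

apply_moves --steps '[0, 0, 4, 6, 2, -2, 7, 12, 5, -5, 8, 18, 8, -8, 8, 24, 11, -10, 8, 30, 14, -13, 8, 33.4, 17, -16, 8, 33.4, 20, -18, 8, 33.4]' --jaw 0 --newtons 40

```text
clock: 0.77
position: [0.3675, 0.3676, 0.3113]
ee_rot: [-0.0, -0.143, 0.99, -0.001]
contact_force: [0.5, -0.0, -0.9]
width: 0.0854
gripper_force: 0.0
```

apply_moves --steps '[3, -3, 0, 0, 6, -6, 0, 0, 9, -8.5, 0, 0, 12, -11, 0, 0, 15, -13.5, 0, 0, 18, -16, 0, 0, 19.2, -17.4, 0, 0, 19.2, -17.4, 0, 0]'

```text
clock: 1.43
position: [0.562, 0.1926, 0.3098]
ee_rot: [-0.0, -0.141, 0.99, -0.001]
contact_force: [-0.3, -0.2, -0.1]
width: 0.0852
gripper_force: 0.0
```

apply_moves --steps '[0, 0, 0, 0, 0, 0, 0, 0, 0, 0, -3, 0, 0, 0, -6, 0, 0, 0, -8, 0, 0, 0, -8, 0, 0, 0, -8, 0]'

```text
clock: 2.02
position: [0.5576, 0.1973, 0.231]
ee_rot: [-0.001, -0.144, 0.99, 0.0]
contact_force: [0.3, 0.2, 0.2]
width: 0.0855
gripper_force: 0.0
```

apply_moves --steps '[0, 0, -1.5, 0, 0, 0, -3, 0, 0, 0, -4.5, 0, 0, 0, -4.5, 0, 0, 0, -4.5, 0]'

```text
clock: 2.43
position: [0.5594, 0.1969, 0.1878]
ee_rot: [0.001, -0.144, 0.99, 0.0]
contact_force: [-0.1, -0.3, -0.4]
width: 0.0858
gripper_force: 0.0
```

apply_moves --steps '[0, 0, 0, 0, 0, 0, 0, 0, 0, 0, 0, 0, 0, 0, 0, 0, 0, 0, 0, 0, 0, 0, 0, 0, 0, 0, 0, 0, 0, 0, 0, 0]' --jaw 255

```text
clock: 3.1
position: [0.5596, 0.1964, 0.1872]
ee_rot: [0.001, -0.144, 0.99, 0.0]
contact_force: [0.4, -0.4, 5.9]
width: 0.0313
gripper_force: 41.7
```

apply_moves --steps '[0, 0, 1, 0, 0, 0, 3, 0, 0, 0, 6, 0, 0, 0, 9, 0, 0, 0, 11, 0, 0, -2, 11, -4, 0, -4, 11, -8, 0, -6, 11, -12]'

```text
clock: 3.77
position: [0.5588, 0.1357, 0.2967]
ee_rot: [-0.0, -0.038, 0.999, -0.0]
contact_force: [0.7, -0.9, -1.3]
width: 0.0317
gripper_force: 41.1
```

apply_moves --steps '[0, -3, 0, -5, -1, -6.5, 0, -5, -1, -10, 0, -5, -2, -14, 0, -5, -2, -18, 0, -5, -2, -22, 0, -5, -2.8, -26, 0, -5, -2.8, -30, 0, -5]'

```text
clock: 4.43
position: [0.5292, -0.1653, 0.2963]
ee_rot: [-0.001, 0.004, 1.0, 0.0]
contact_force: [0.9, -0.5, -2.2]
width: 0.0318
gripper_force: 41.0
```

apply_moves --steps '[0, -2.5, 0, 0, 0, -4.5, 0, 0, 0, -4.7, 0, 0, 0, -4.7, -3, 0, 0, -4.7, -7, 0, 0, -4.7, -11, 0, 0, -4.7, -14, 0, 0, -4.7, -14, 0]'

```text
clock: 5.1
position: [0.5262, -0.2074, 0.1497]
ee_rot: [-0.007, 0.004, 1.0, 0.004]
contact_force: [-1.5, 0.6, -2.4]
width: 0.0312
gripper_force: 40.9
```

apply_moves --steps '[0, 0, -2, 0, 0, 0, -5, 0, 0, 0, -8, 0, 0, 0, -11, 0, 0, 0, -12.5, 0, 0, 0, -13, 0, 0, 0, -13.2, 0, 0, 0, -13.2, 0]'

```text
clock: 5.77
position: [0.5324, -0.2111, 0.0257]
ee_rot: [0.001, 0.004, 1.0, -0.0]
contact_force: [0.1, 0.1, -0.8]
width: 0.0317
gripper_force: 41.0
```

apply_moves --steps '[0, 0, -0.1, 0, 0, 0, -0.2, 0, 0, 0, -0.3, 0, 0, 0, -0.4, 0, 0, 0, -0.4, 0]'

```text
clock: 6.18
position: [0.5311, -0.2108, 0.0206]
ee_rot: [0.0, 0.004, 1.0, -0.0]
contact_force: [0.3, 0.3, -0.8]
width: 0.0312
gripper_force: 41.0
```

apply_moves --steps '[0, 0, -0.1, 0, 0, 0, -0.2, 0, 0, 0, -0.3, 0, 0, 0, -0.3, 0, 0, 0, -0.3, 0]'

```text
clock: 6.6
position: [0.531, -0.2107, 0.0171]
ee_rot: [-0.0, 0.004, 1.0, 0.0]
contact_force: [0.3, -0.3, -1.6]
width: 0.0314
gripper_force: 41.0
```

apply_moves --steps '[0, 0, -0.1, 0, 0, 0, -0.1, 0, 0, 0, -0.1, 0]'

```text
clock: 6.85
position: [0.5311, -0.2108, 0.0163]
ee_rot: [0.0, 0.004, 1.0, 0.0]
contact_force: [0.6, -0.6, -0.7]
width: 0.0315
gripper_force: 41.1
```

apply_moves --steps '[0, 0, -0.1, 0, 0, 0, -0.1, 0, 0, 0, -0.1, 0]'

```text
clock: 7.1
position: [0.5311, -0.2108, 0.0162]
ee_rot: [0.0, 0.004, 1.0, -0.0]
contact_force: [-1.7, 0.4, 5.7]
width: 0.0315
gripper_force: 41.8
```

apply_moves --steps '[0, 0, 0, 0, 0, 0, 0, 0, 0, 0, 0, 0, 0, 0, 0, 0, 0, 0, 0, 0, 0, 0, 0, 0]' --jaw 0

```text
clock: 7.6
position: [0.5311, -0.2107, 0.0152]
ee_rot: [-0.0, 0.004, 1.0, 0.0]
contact_force: [0.1, -0.1, 0.1]
width: 0.0855
gripper_force: 0.0
```

apply_moves --steps '[0, 0, 1, 0, 0, 0, 3, 0, 0, 0, 6, 0, 0, 0, 10, 0, 0, 0, 14, 0, 0, 0, 18, 0, 0, 0, 22, 0, 0, 0, 26, 0]'

```text
clock: 8.27
position: [0.5305, -0.2104, 0.2784]
ee_rot: [0.0, 0.004, 1.0, -0.0]
contact_force: [-0.1, -0.7, -1.0]
width: 0.0852
gripper_force: 0.0
```

```bash
python3 - <<'E'
from h import *
im=get_image("side"); cv2.imwrite("pics/side1.png",im[:,:,::-1]); print(get_state()['position'],get_state()['clock'])
im=get_image("top"); cv2.imwrite("pics/top1.png",im[:,:,::-1])
E
```

```text
[ 0.53434604 -0.21246323  0.28731685] 8.3167
```

View pics/side1.png

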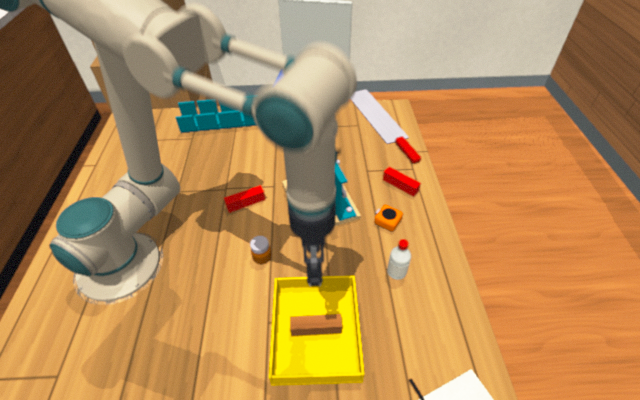

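View pics/top1.png

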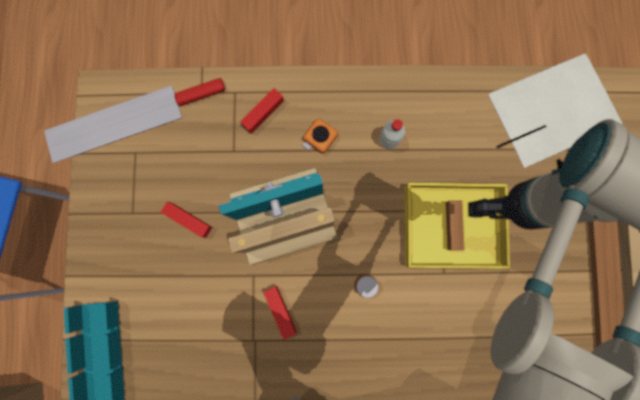

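The side and top views show the offcut lying in the tray at top (456,225), with the glue, jar and tape unmoved. The bolt head is now visible in the gap at about top (277,208), so I'll check its position.

```bash
python3 - <<'E'
from h import *
im=cv2.imread("pics/top1.png")
cv2.imwrite("pics/crop1.png",cv2.resize(im[170:250,215:345],None,fx=6,fy=6,interpolation=cv2.INTER_CUBIC))
rgb=im[:,:,::-1].copy()
b=blob(rgb,(0,0,110),(179,55,255),(262,192,295,222)); print(b.min(0),b.max(0),b.mean(0)); print(rect(onz("top",b,.157)))
# predicted pixel of head top centre, by ray check
print(onz("top",[(277,208)],.157))
o=blob(rgb,(5,100,40),(16,220,180),(430,190,470,260)); print("offcut",rect(onz("top",o,.046)))
E
```

```text
[270. 199.] [283. 216.] [275.9787234  208.34042553]
(array([563.4, 203.1]), array([27.5, 36.1]), 89.5, [[545, 190], [581, 189], [582, 217], [546, 217]])
[[0.56233418 0.20221271]]
offcut (array([ 530.9, -205.7]), array([ 35.9, 114.6]), 87.6, [[473, -221], [587, -226], [589, -190], [474, -185]])
```

View pics/crop1.png

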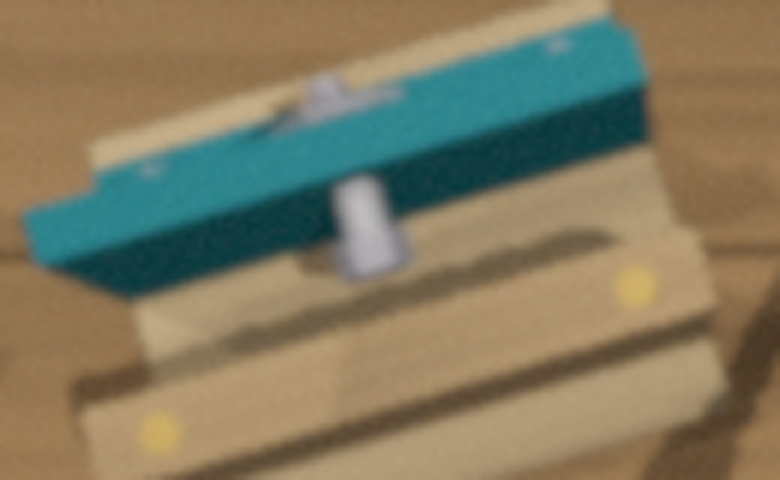

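The crop shows the bolt head in the gap at about crop (373,248), which is pixel (277,211). That gives (0.5555, 0.202), within 2 mm of the fixture estimate (0.554, 0.202). The offcut is in the tray at (0.531, -0.206). Moving above the bolt.

apply_moves --steps '[0, 2, 2.5, 3, 0.5, 5, 2.5, 6, 1, 9, 2.5, 9, 1.5, 13, 2.5, 12, 2.4, 17, 2.5, 15, 2.4, 21, 2.5, 16.9, 2.4, 25, 2.5, 16.9, 2.4, 29, 2.5, 16.9]' --newtons 60

```text
clock: 9.03
position: [0.5544, 0.0811, 0.3002]
ee_rot: [-0.0, -0.143, 0.99, 0.0]
contact_force: [1.5, -0.5, 0.1]
width: 0.0855
gripper_force: 0.0
```

apply_moves --steps '[0, 4, 0, 0, 0, 8, 0, 0, 0, 11, 0, 0, 0, 12.3, 0, 0, 0, 12.3, 0, 0, 0, 12.3, -3, 0, 0, 12.3, -6, 0, 0, 12.3, -8, 0]'

```text
clock: 9.7
position: [0.5539, 0.2003, 0.218]
ee_rot: [-0.001, -0.142, 0.99, -0.001]
contact_force: [-0.0, 0.3, -0.5]
width: 0.0853
gripper_force: 0.0
```

apply_moves --steps '[0, 0, 0, 0, 0, 0, 0, 0, 0, 0, 0, 0]'

```text
clock: 9.95
position: [0.5561, 0.2014, 0.2218]
ee_rot: [0.001, -0.142, 0.99, -0.0]
contact_force: [-0.3, 0.6, -0.1]
width: 0.0854
gripper_force: 0.0
```

apply_moves --steps '[0, 0, -2, 0, 0, 0, -4, 0, 0, 0, -6, 0, 0, 0, -8, 0, 0, 0, -9.4, 0, 0, 0, -9.4, 0, 0, 0, -9.4, 0]'

```text
clock: 10.53
position: [0.556, 0.2021, 0.1276]
ee_rot: [0.001, -0.143, 0.99, 0.0]
contact_force: [0.1, -0.5, 0.1]
width: 0.0854
gripper_force: 0.0
```

apply_moves --steps '[0, 0, 0, 0, 0, 0, 0, 0, 0, 0, 0, 0, 0, 0, 0, 0, 0, 0, 0, 0, 0, 0, 0, 0, 0, 0, 0, 0, 0, 0, 0, 0]' --jaw 255

```text
clock: 11.2
position: [0.5551, 0.2037, 0.1275]
ee_rot: [0.001, -0.143, 0.99, 0.001]
contact_force: [-2.0, 3.3, 7.0]
width: 0.0246
gripper_force: 58.5
```

apply_moves --steps '[0, 0, 0, 0, 0, 0, 0, 0, 0, 0, 0, 0, 0, 0, 0, 0, 0, 0, 0, 0, 0, 0, 0, 0]'

```text
clock: 11.7
position: [0.5551, 0.2037, 0.1275]
ee_rot: [0.001, -0.143, 0.99, 0.001]
contact_force: [-1.8, 3.2, 6.3]
width: 0.0245
gripper_force: 58.5
```

Width is 24.5 mm, so the pads are on the flats (24 mm). I'll hold a little longer to make sure it is steady.

apply_moves --steps '[0, 0, 0, 0, 0, 0, 0, 0, 0, 0, 0, 0, 0, 0, 0, 0, 0, 0, 0, 0, 0, 0, 0, 0, 0, 0, 0, 0, 0, 0, 0, 0]'

```text
clock: 12.37
position: [0.5551, 0.2037, 0.1275]
ee_rot: [0.001, -0.143, 0.99, 0.001]
contact_force: [-1.6, 5.0, 5.0]
width: 0.0249
gripper_force: 58.5
```

apply_moves --steps '[0, 0, 0, 0, 0, 0, 0, 0, 0, 0, 0, 0, 0, 0, 0, 0, 0, 0, 0, 0, 0, 0, 0, 0, 0, 0, 0, 0, 0, 0, 0, 0]'

```text
clock: 13.03
position: [0.5551, 0.2037, 0.1275]
ee_rot: [0.001, -0.143, 0.99, 0.001]
contact_force: [-1.5, 3.6, 6.4]
width: 0.0251
gripper_force: 58.5
```

```bash
python3 - <<'E'
from h import *
im=get_image("side"); cv2.imwrite("pics/side2.png",im[:,:,::-1]); s=get_state(); print(s['position'],s['width'],s['gripper_force'],s['moment'],s['clock'])
E
```

```text
[0.55508397 0.20366302 0.12750382] 0.024518155732493586 58.46381954848766 [0.60761456 0.33418365 0.02359131] 13.0833
```

View pics/side2.png

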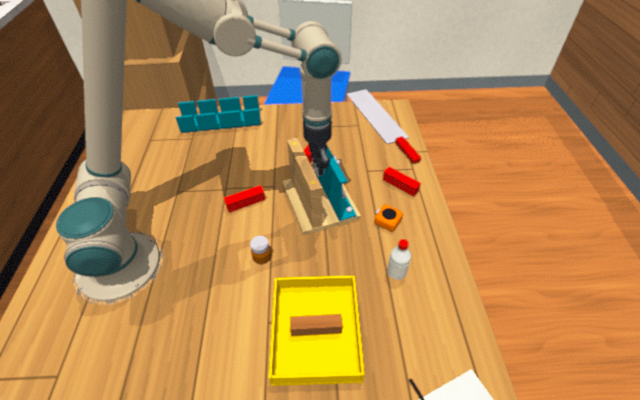

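The picture shows the fingers in the gap on the bolt head at about (318,155), the offcut at rest in the tray at (316,325), and the jar, tape and glue where they stood. The grip is steady at 58.5 N with constant width, so I'll hand in.

```bash
python3 -c "
from rig import *
print(sign_off())"
```

```text
the job is handed in; nothing more can be done
None
```

I handed the job in at about 13 s of the 58 s limit, with the offcut set down in the tray and the bolt head gripped steadily at 58.5 N; the glue, jar and tape look unmoved, but sign-off returned no verdict, so the pass is unconfirmed.

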